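# Find and release the key left latched on the drying cabinet's control box

### The arm

A 6-joint arm with a two-finger parallel gripper is mounted at the origin on the work surface. World frame = base frame: x ahead of the robot, y to its left, z up, the work surface at z = 0. Lengths are in m, angles in degrees, forces in N, time in s.
With the tool pointing down it reaches from about 0.3 to 0.875 m from the base axis. Payload 4.2 kg.
Tool frame: the origin (TCP) lies on the centre line of the jaws, within the pads' length; the fingertips stand 14 mm ahead of it and the grasp point (between the pads) lies 5 mm behind it; z points along the fingers, y is the direction in which the jaws open and shut (so a half turn about z gives the same grasp; the last joint's range is limited). The gripper opens to 85 mm and grips with 20 to 120 N. Pads are 22 mm wide; open, the fingers measure 114 mm over their backs; the gripper's body (76 mm by 85 mm) begins 54 mm behind the grasp point. The pads swing forward as they close: fully open they stand 13 mm farther back than shut.
Start: joints at [68.526, 18.312, 89.639, -0, 72.044, -1.146], TCP at [0.2, 0.539, 0.245] pointing down, gripper open.
Joint ranges: [-177.97, 177.97], [-48.28, 115.42], [12.27, 149.76], [-77.06, 257.06], [2.81, 150.46], [-146.56, 146.56]. Speed limits (degrees/s): [147.25, 147.25, 180, 180, 180, 180].

### API

Orientations are given as [roll, pitch, yaw] about the fixed x, y, z axes, in that order (R = Rz(yaw) Ry(pitch) Rx(roll)).
In Python, from plant import arm gives the robot as it stands.
- The arm moves only by the shell command python3 -m creep 'ROWS' [FORCE]. ROWS is JSON, a list of rows, each an object with "twist": the turn, a rotation vector about the tool's x, y, z scaled (see below), a list of three; "dp": the shift along the tool's x, y, z scaled (see below), a list of three; "hand": the opening, from -1 (shut) to 1 (fully open), so that 0 is half open. In form: [{"twist": [wx, wy, wz], "dp": [tx, ty, tz], "hand": hand}, ...]. A call has 1 to 10 rows; each row shifts and turns the commanded pose from where the row before left it, along the tool's axes as they then stand; what a row does not reach is not made up. The controller multiplies each number of a shift by 0.03 m and each number of a turn by 6 degrees. A row lasts 1/12 s, in which the tool goes at most 41.7 mm and 7.16 degrees, less where a joint would pass 70% of its speed; a pose out of reach is approached as far as the arm can. A call with a number of a shift or a turn outside -1 to 1 is refused whole. A call with a gripper value outside its range is refused whole. The fingers move at their own pace and stop on an object; FORCE is the grip in N (left out, the last holds). Time passes only in rows, so rows that do not move let the fingers close. It gives the time, the measured TCP pose, the force and the opening at its end, in the units of the state.
- arm.sense(): the state, without advancing time (a new reading comes with each control period).
- arm.get_image(name): name is "scene" or "top"; returns a dict with "image" (480x640x3 uint8, red, green, blue), "camera_matrix" (3x3 intrinsics, pixels), "world_to_cam" (4x4, takes a point from world to camera coordinates). Camera axes: x right, y down, z forward; pixel columns grow to the right and rows downward; lengths in m; the calibration is good to about 2 mm. A picture is of the moment at which its call begins. There is no depth.
- arm.finish_job(): hands the job in, once; it reports no verdict.
The state is a dict: "clock": time; "joint_pos": joint angles; "joint_vel": joint speeds; "joint_efforts": joint torques, N m; "position": TCP position; "tcp_rot": TCP orientation; "contact_force": force on the tool from outside, world axes, zero at the start; "ft_torque": the same for the moment, N m; "grip_width": finger opening in m.
Only numpy, scipy, OpenCV 4.12 (cv2) and the standard library are available. Lean on these libraries where they do the work, as an engineer would, in place of code of your own. Each camera call takes 0.05 s, during which the arm holds its last target. There are 200 camera calls.

### The job

One of the four identical white keys on the drying cabinet's grey control box was left latched down. With the fingertips tap each key lightly in turn, from the robot's left to its right, without pushing any of them home; then press the one you found latched until it unlatches, and let it come up, so that all four keys stand up. Do not push a wrong key home before it is released, and leave the pots and tools around the box where they are.

Things in the scene. Friction and masses are not known exactly. Their poses are not given: they have to be found in the camera images.
- console: Grey control box of a drying cabinet, fixed to the table, 160 (x) x 250 (y) x 60 mm high, flat level top. Origin: centre of its underside, on the table. Its x axis points away from the robot at yaw 0, its y axis runs along the row of keys. The row lies along the line x = -30 mm in this frame, at y = +75, +25, -25 and -75 mm; a flat dark strip lies under the keys and a flat green display farther back.
- key_1: The first key, at the robot's left end of the row (console y = +75 mm): a white square key cap, 32 (x) x 28 (y) mm, 22 mm clear of its neighbour, moving straight down. Origin: centre of its top face, z up. The top face stands 14 mm above the box top (74 mm above the table) when the key is up and 10 mm above it when latched.
- travel_1 (a joint): How far key_1 is pushed down, in m: 0 up, about 0.004 latched, 0.010 bottomed. An up key begins to move at 2.5 N and takes 0.5 N more for each mm; it springs back when let go. The one latched key is held at 0.004: it feels hard until about 4.5 N, then follows as above. Pushed down past about 0.007 (6 N) it unlatches, and rises to 0 when let go.
- key_2: The second key (console y = +25 mm): a white square key cap, 32 (x) x 28 (y) mm, 22 mm clear of its neighbour, moving straight down. Origin: centre of its top face, z up. The top face stands 14 mm above the box top (74 mm above the table) when the key is up and 10 mm above it when latched.
- travel_2 (a joint): How far key_2 is pushed down, in m: 0 up, about 0.004 latched, 0.010 bottomed. An up key begins to move at 2.5 N and takes 0.5 N more for each mm; it springs back when let go. The one latched key is held at 0.004: it feels hard until about 4.5 N, then follows as above. Pushed down past about 0.007 (6 N) it unlatches, and rises to 0 when let go.
- key_3: The third key (console y = -25 mm): a white square key cap, 32 (x) x 28 (y) mm, 22 mm clear of its neighbour, moving straight down. Origin: centre of its top face, z up. The top face stands 14 mm above the box top (74 mm above the table) when the key is up and 10 mm above it when latched.
- travel_3 (a joint): How far key_3 is pushed down, in m: 0 up, about 0.004 latched, 0.010 bottomed. An up key begins to move at 2.5 N and takes 0.5 N more for each mm; it springs back when let go. The one latched key is held at 0.004: it feels hard until about 4.5 N, then follows as above. Pushed down past about 0.007 (6 N) it unlatches, and rises to 0 when let go.
- key_4: The fourth key, at the robot's right end of the row (console y = -75 mm): a white square key cap, 32 (x) x 28 (y) mm, 22 mm clear of its neighbour, moving straight down. Origin: centre of its top face, z up. The top face stands 14 mm above the box top (74 mm above the table) when the key is up and 10 mm above it when latched.
- travel_4 (a joint): How far key_4 is pushed down, in m: 0 up, about 0.004 latched, 0.010 bottomed. An up key begins to move at 2.5 N and takes 0.5 N more for each mm; it springs back when let go. The one latched key is held at 0.004: it feels hard until about 4.5 N, then follows as above. Pushed down past about 0.007 (6 N) it unlatches, and rises to 0 when let go.
- latch (a joint): The catch inside the box, in m: about 0 while it holds the latched key down, springs to 0.016 once it has let go. It does not tell which key is latched.
- clay_cup: Loose bystander; stays where it is. Grey unfired clay cup, 72 mm across, 75 mm high. Origin: centre of its underside, z up.
- clay_bowl: Loose bystander; stays where it is. Grey unfired clay bowl, 100 mm across, 50 mm high. Origin: centre of its underside, z up.
- tiny_pot: Loose bystander; stays where it is. Tiny dark clay pot, 44 mm across, 34 mm high, standing on the rear left of the box top, about 80 mm behind the row of keys. Origin: centre of its underside, z up.
- slip_jar: Loose bystander; stays where it is. Amber jar with a blue lid, 56 mm across, 65 mm high. Origin: centre of its underside, z up.
- white_plate: Loose bystander; stays where it is. White plate, 150 mm across, 16 mm high. Origin: centre of its underside, z up.
- wood_rib: Loose bystander; stays where it is. Flat wooden potter's rib, 45 x 90 x 8 mm, lying in front of the box. Origin: centre of its underside, z up.
- brush: Loose bystander; stays where it is. Brush 150 mm long, lying in front of the box. Origin: centre of its underside.

How it is judged (in metres and radians):
On the way, in this order (a step that is already met when the one before it is completed fails the run):
1. the fingers tap the first key from the robot's left (at least 0.5 N) (contact force between the fingers and key_1 above 0.5 N), for 0.02 s.
2. the fingers tap the second key from the robot's left (at least 0.5 N) (contact force between the fingers and key_2 above 0.5 N), for 0.02 s.
3. the fingers tap the third key from the robot's left (at least 0.5 N) (contact force between the fingers and key_3 above 0.5 N), for 0.02 s.
4. the fingers tap the fourth key from the robot's left (at least 0.5 N) (contact force between the fingers and key_4 above 0.5 N), for 0.02 s.
5. the latched key is pressed until its catch lets go (value of joint latch above 0.008 m), for 0.02 s.
At the end, for the whole second after the job is handed in: The catch has let go and all four keys stand up (each within 1.5 mm of its top position), and every loose pot and tool is upright and within 20 mm of where it started (value of joint each of travel_1, travel_2, travel_3, travel_4 below 0.0015 m and value of joint latch above 0.008 m and distance of each of clay_cup, clay_bowl, tiny_pot, slip_jar, white_plate, wood_rib, brush from where it was at the start of the episode below 0.02 m and angle between each of clay_cup, clay_bowl, tiny_pot, slip_jar, white_plate, wood_rib's own z axis and vertical below 0.3 rad); the robot touches nothing.
It fails at once if a key is pushed in more than 6 mm while another key is down more than 2 mm (a wrong key pushed in, or two keys at once) ((value of joint travel_1 above 0.006 m and value of joint travel_2 above 0.002 m) or (value of joint travel_1 above 0.006 m and value of joint travel_3 above 0.002 m) or (value of joint travel_1 above 0.006 m and value of joint travel_4 above 0.002 m) or (value of joint travel_2 above 0.006 m and value of joint travel_1 above 0.002 m) or (value of joint travel_2 above 0.006 m and value of joint travel_3 above 0.002 m) or (value of joint travel_2 above 0.006 m and value of joint travel_4 above 0.002 m) or (value of joint travel_3 above 0.006 m and value of joint travel_1 above 0.002 m) or (value of joint travel_3 above 0.006 m and value of joint travel_2 above 0.002 m) or (value of joint travel_3 above 0.006 m and value of joint travel_4 above 0.002 m) or (value of joint travel_4 above 0.006 m and value of joint travel_1 above 0.002 m) or (value of joint travel_4 above 0.006 m and value of joint travel_2 above 0.002 m) or (value of joint travel_4 above 0.006 m and value of joint travel_3 above 0.002 m)).
It fails at once if a pot or tool around the box is moved or lifted more than 20 mm, or tipped (distance of any of clay_cup, clay_bowl, tiny_pot, slip_jar, white_plate, wood_rib, brush from where it was at the start of the episode above 0.02 m or angle between any of clay_cup, clay_bowl, tiny_pot, slip_jar, white_plate, wood_rib's own z axis and vertical above 0.3 rad).
It also fails if it takes over 48 s, if anything falls off the work surface, if the arm or the gripper's body presses on something with over 40 N, if the wrist force passes 120 N, or if a joint passes its speed limit or range.

## Working session

There is one attempt and no reset: what is moved stays moved. The work goes in short steps, Python scripts to look and compute and a shell command to move; the robot and the scene stay as the last step left them, time stands still between calls to the robot, and variables do not carry over. Pictures are saved under pics/ and viewed, about 8 in all and at most 12, crops included, and the job is handed in when it is done.

```bash
mkdir -p pics
python3 - <<'E'
from plant import arm
import cv2,numpy as np
s=arm.sense(); print({k:np.round(v,3).tolist() for k,v in s.items()})
for n in("top","scene"):
    d=arm.get_image(n); cv2.imwrite(f"pics/{n}0.png",d["image"][:,:,::-1]); print(n,np.round(d["camera_matrix"],1).tolist(),np.round(d["world_to_cam"],4).tolist())
    np.savez(n+".npz",K=d["camera_matrix"],T=d["world_to_cam"])
E
```

```text
{'clock': 0.0, 'joint_pos': [68.526, 18.352, 89.707, 0.001, 72.045, -1.144], 'joint_vel': [0.037, -0.032, -0.022, 0.041, 0.002, 0.031], 'joint_efforts': [-0.0, -41.551, -23.416, -0.0, 0.008, 0.0], 'position': [0.2, 0.539, 0.244], 'tcp_rot': [-179.896, -0.003, 159.67], 'contact_force': [0.471, -0.888, 0.115], 'ft_torque': [-0.031, -0.026, 0.006], 'grip_width': 0.085}
top [[573.8, 0.0, 316.8], [0.0, 573.8, 229.3], [0.0, 0.0, 1.0]] [[-0.1074, -0.9942, 0.0029, 0.0856], [-0.9714, 0.1043, -0.2134, 0.5932], [0.2119, -0.0257, -0.977, 1.0733], [0.0, 0.0, 0.0, 1.0]]
scene [[559.2, 0.0, 321.9], [0.0, 559.2, 237.2], [0.0, 0.0, 1.0]] [[0.4284, 0.9035, 0.0117, -0.288], [0.5243, -0.238, -0.8176, -0.2328], [-0.7359, 0.3564, -0.5757, 1.5892], [0.0, 0.0, 0.0, 1.0]]
```

View pics/top0.png

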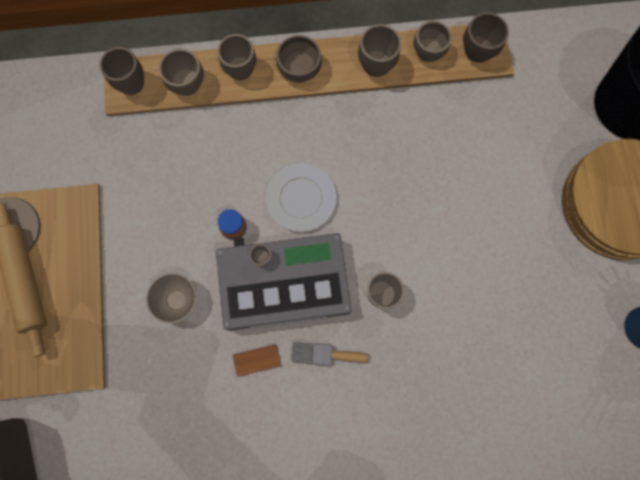

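View pics/scene0.png

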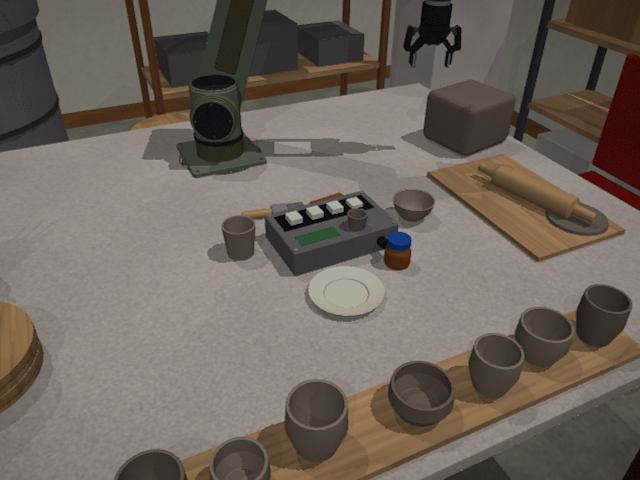

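The top view shows the keys at about (246,300), (271,297), (297,293) and (323,290), with key_1 leftmost. The tiny pot is at (261,256), the cup at (385,290) and the bowl at (171,298). I'll compute sub-pixel centroids and back-project them.

```bash
cat > h.py <<'E'
import numpy as np
def back(n,uv,z):
    d=np.load(n+".npz"); R,t=d["T"][:3,:3],d["T"][:3,3]; c=-R.T@t
    r=R.T@np.linalg.inv(d["K"])@np.array([*uv,1.]); return c+r*(z-c[2])/r[2]
E
python3 - <<'E'
import cv2,numpy as np
from h import back
im=cv2.imread("pics/top0.png"); g=im.min(2)
x0,y0=232,272; m=(g[y0:318,x0:345]>130).astype(np.uint8)
n,l,st,c=cv2.connectedComponentsWithStats(m)
P=[]
for i in sorted(range(1,n),key=lambda i:c[i][0]):
    if st[i,4]>50: P.append(back("top",c[i]+[x0,y0],.074)); print(st[i].tolist(),np.round(c[i]+[x0,y0],1),np.round(P[-1],4))
P=np.array(P)
if len(P)==4:
    k=np.array([75,25,-25,-75])/1e3; a,b=[np.polyfit(k,P[:,j],1) for j in (0,1)]
    print("yaw",np.degrees(np.arctan2(-a[0],b[0])),"scale",np.hypot(a[0],b[0]),"centre",a[1],b[1])
im2=cv2.imread("pics/scene0.png")[185:275,260:405]
cv2.imwrite("pics/crop.png",cv2.resize(im2,None,fx=5,fy=5,interpolation=cv2.INTER_CUBIC))
for uv in[(261,256),(385,290),(171,298),(231,221)]: print(np.round(back("top",uv,.075),3))
E
```

```text
[7, 20, 14, 16, 198] [245.4 299.7] [0.4744 0.1725 0.074 ]
[32, 16, 15, 17, 201] [270.9 296.1] [0.4759 0.1233 0.074 ]
[58, 13, 15, 16, 198] [296.8 292.5] [0.4775 0.0734 0.074 ]
[84, 9, 14, 17, 200] [322.5 289.1] [0.4787 0.0236 0.074 ]
yaw 1.6664704756685227 scale 0.9938004443920263 centre 0.47662963998269714 0.09819396300450367
[0.555 0.135 0.075]
[ 0.464 -0.095  0.075]
[0.493 0.313 0.075]
[0.631 0.188 0.075]
```

View pics/crop.png

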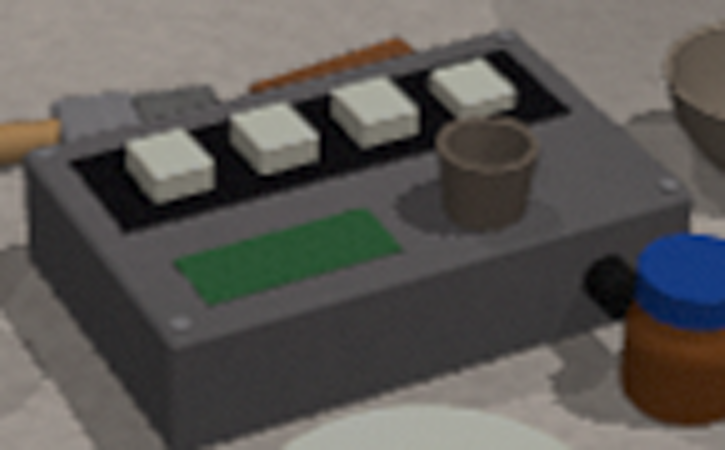

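Key_1 (right in the crop, at about (473,88)) shows a thinner side face than the others, so it is probably the latched one. Tapping will tell. I'll close the gripper, square it to the box and travel high to key_1.

```bash
python3 -m creep '[{"twist":[0,0,-0.92],"dp":[0,0,0],"hand":-1},{"twist":[0,0,-0.92],"dp":[0,0,0],"hand":-1},{"twist":[0,0,-0.92],"dp":[0,0,0],"hand":-1},{"twist":[0,0,-0.92],"dp":[0,0,0],"hand":-1},{"twist":[0,0,0],"dp":[-0.65,-0.92,0],"hand":-1},{"twist":[0,0,0],"dp":[-0.65,-0.92,0],"hand":-1},{"twist":[0,0,0],"dp":[-0.65,-0.92,0],"hand":-1},{"twist":[0,0,0],"dp":[-0.65,-0.92,0],"hand":-1},{"twist":[0,0,0],"dp":[-0.65,-0.92,0],"hand":-1},{"twist":[0,0,0],"dp":[-0.65,-0.92,0],"hand":-1}]' 30
cat > go.py <<'E'
# prints the shift to a world target in tool axes, in row units
import sys,numpy as np
from scipy.spatial.transform import Rotation as Ro
from plant import arm
s=arm.sense(); R=Ro.from_euler("xyz",s["tcp_rot"],degrees=True)
t=np.array([float(v) for v in sys.argv[1:4]])
print("pos",np.round(s["position"],4),"rot",np.round(s["tcp_rot"],2),"F",np.round(s["contact_force"],2),"w",round(s["grip_width"],4),"t",round(s["clock"],2),"units",np.round(R.inv().apply(t-s["position"])/.03,2))
E
python3 go.py .4744 .1725 .245
```

```text
clock: 0.93
position: [0.3222, 0.3757, 0.245]
tcp_rot: [-180.0, -0.0, -178.2]
contact_force: [0.5, 0.3, -0.1]
grip_width: -0.0001
pos [0.3222 0.3757 0.245 ] rot [-1.7997e+02 -3.0000e-02 -1.7822e+02] F [ 0.53  0.28 -0.14] w -0.0001 t 0.93 units [-4.86 -6.93  0.  ]
```

```bash
python3 -m creep '[{"twist":[0,0,0],"dp":[-0.61,-0.87,0.2],"hand":-1},{"twist":[0,0,0],"dp":[-0.61,-0.87,0.2],"hand":-1},{"twist":[0,0,0],"dp":[-0.61,-0.87,0.2],"hand":-1},{"twist":[0,0,0],"dp":[-0.61,-0.87,0.2],"hand":-1},{"twist":[0,0,0],"dp":[-0.61,-0.87,0.2],"hand":-1},{"twist":[0,0,0],"dp":[-0.61,-0.87,0.2],"hand":-1},{"twist":[0,0,0],"dp":[-0.61,-0.87,0.2],"hand":-1},{"twist":[0,0,0],"dp":[-0.61,-0.87,0.2],"hand":-1},{"twist":[0,0,0],"dp":[0,0,0],"hand":-1},{"twist":[0,0,0],"dp":[0,0,0],"hand":-1}]'
python3 go.py .4744 .1725 .115
```

```text
clock: 1.77
position: [0.4747, 0.1718, 0.1965]
tcp_rot: [-180.0, -0.1, -178.4]
contact_force: [0.7, 1.0, 0.3]
grip_width: -0.0
pos [0.4747 0.1718 0.1965] rot [-1.7999e+02 -1.1000e-01 -1.7843e+02] F [0.74 1.01 0.26] w -0.0 t 1.77 units [0.   0.02 2.72]
```

```bash
python3 -m creep '[{"twist":[0,0,0],"dp":[0,0,0.6],"hand":-1},{"twist":[0,0,0],"dp":[0,0,0.6],"hand":-1},{"twist":[0,0,0],"dp":[0,0,0.6],"hand":-1},{"twist":[0,0,0],"dp":[0,0,0.6],"hand":-1},{"twist":[0,0,0],"dp":[0,0,0.4],"hand":-1},{"twist":[0,0,0],"dp":[0,0,0.1],"hand":-1},{"twist":[0,0,0],"dp":[0,0,0],"hand":-1},{"twist":[0,0,0],"dp":[0,0,0],"hand":-1}]'
python3 - <<'E'
from plant import arm
import cv2,numpy as np
from h import *
print(np.round(arm.sense()["contact_force"],2))
o=[]
for n,(x,y,w,h) in{"top":(215,230,160,110),"scene":(240,150,175,120)}.items():
    d=arm.get_image(n); print(np.round(arm.sense()["contact_force"],2))
    o.append(cv2.resize(d["image"][y:y+h,x:x+w,::-1],(640,290*1),interpolation=cv2.INTER_CUBIC) if 0 else cv2.resize(d["image"][y:y+h,x:x+w,::-1],(400,int(400*h/w)),interpolation=cv2.INTER_CUBIC))
H=min(a.shape[0] for a in o); cv2.imwrite("pics/c2.png",np.hstack([a[:H] for a in o]))
E
```

```text
clock: 2.43
position: [0.4745, 0.1738, 0.1109]
tcp_rot: [180.0, 0.0, -178.2]
contact_force: [-0.4, -0.8, -0.3]
grip_width: -0.0002
[-0.44 -0.85 -0.33]
[-0.39 -0.16  0.06]
[-0.38  0.    0.11]
```

View pics/c2.png

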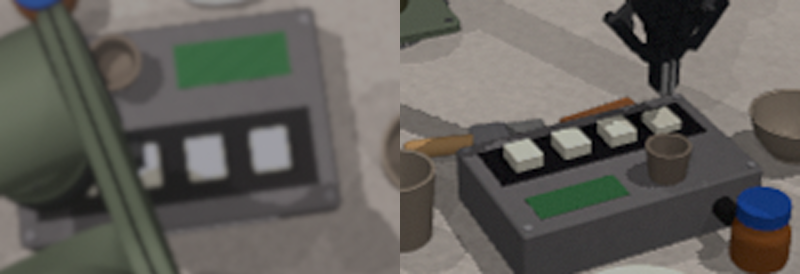

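The fingertips are over key_1 (scene crop near (665,95)), and the way down is clear. I'll descend gently.

```bash
python3 -m creep '[{"twist":[0,0,0],"dp":[0,0,0.1],"hand":-1},{"twist":[0,0,0],"dp":[0,0,0.1],"hand":-1},{"twist":[0,0,0],"dp":[0,0,0.1],"hand":-1},{"twist":[0,0,0],"dp":[0,0,0.1],"hand":-1},{"twist":[0,0,0],"dp":[0,0,0.1],"hand":-1},{"twist":[0,0,0],"dp":[0,0,0.1],"hand":-1},{"twist":[0,0,0],"dp":[0,0,0],"hand":-1},{"twist":[0,0,0],"dp":[0,0,0],"hand":-1},{"twist":[0,0,0],"dp":[0,0,0],"hand":-1}]'; for i in 1 2 3 4; do python3 -m creep '[{"twist":[0,0,0],"dp":[0,0,0.05],"hand":-1},{"twist":[0,0,0],"dp":[0,0,0],"hand":-1},{"twist":[0,0,0],"dp":[0,0,0],"hand":-1}]' | grep -E "pos|force"; done
```

```text
clock: 3.28
position: [0.4746, 0.173, 0.0923]
tcp_rot: [180.0, 0.0, -178.2]
contact_force: [-1.1, 0.0, 0.5]
grip_width: 0.0005
position: [0.4745, 0.173, 0.0908]
contact_force: [0.0, -0.2, -0.3]
position: [0.4744, 0.173, 0.0892]
contact_force: [0.1, 1.1, -0.6]
position: [0.4744, 0.173, 0.0877]
contact_force: [0.6, 1.1, 0.3]
position: [0.4744, 0.173, 0.0862]
contact_force: [0.1, 0.8, 0.6]
```

```bash
python3 -m creep '[{"twist":[0,0,0],"dp":[0,0,0.03],"hand":-1},{"twist":[0,0,0],"dp":[0,0,0],"hand":-1},{"twist":[0,0,0],"dp":[0,0,0],"hand":-1}]' | grep -E "pos|force"; python3 -m creep '[{"twist":[0,0,0],"dp":[0,0,0.03],"hand":-1},{"twist":[0,0,0],"dp":[0,0,0],"hand":-1},{"twist":[0,0,0],"dp":[0,0,0],"hand":-1}]' | grep -E "pos|force"; python3 -m creep '[{"twist":[0,0,0],"dp":[0,0,0.03],"hand":-1},{"twist":[0,0,0],"dp":[0,0,0],"hand":-1},{"twist":[0,0,0],"dp":[0,0,0],"hand":-1}]' | grep -E "pos|force"
```

```text
position: [0.4744, 0.173, 0.0854]
contact_force: [-0.1, -0.2, 0.2]
position: [0.4744, 0.173, 0.0845]
contact_force: [0.3, -0.5, 0.1]
position: [0.4746, 0.1731, 0.0839]
contact_force: [-1.0, 0.1, 3.7]
```

Key_1 touched hard at a TCP height of about 84 mm, which is the latched height (70 + 14). Next is key_2, where I expect contact near 88 mm.

```bash
python3 -m creep '[{"twist":[0,0,0],"dp":[0,0,-0.3],"hand":-1},{"twist":[0,0,0],"dp":[0,0,-0.3],"hand":-1},{"twist":[0,0,0],"dp":[0,-0.55,0],"hand":-1},{"twist":[0,0,0],"dp":[0,-0.55,0],"hand":-1},{"twist":[0,0,0],"dp":[0,-0.56,0],"hand":-1},{"twist":[0,0,0],"dp":[0,0,0],"hand":-1},{"twist":[0,0,0],"dp":[0,0,0.2],"hand":-1},{"twist":[0,0,0],"dp":[0,0,0.1],"hand":-1},{"twist":[0,0,0],"dp":[0,0,0],"hand":-1},{"twist":[0,0,0],"dp":[0,0,0],"hand":-1}]'; python3 -m creep '[{"twist":[0,0,0],"dp":[0,0,0.06],"hand":-1},{"twist":[0,0,0],"dp":[0,0,0],"hand":-1},{"twist":[0,0,0],"dp":[0,0,0],"hand":-1}]' | grep -E "pos|force"
```

```text
clock: 5.87
position: [0.4758, 0.1239, 0.0923]
tcp_rot: [180.0, -0.0, -178.2]
contact_force: [0.4, 0.5, 0.4]
grip_width: 0.0001
position: [0.4759, 0.1235, 0.0907]
contact_force: [-0.8, 0.4, -0.2]
```

```bash
python3 -m creep '[{"twist":[0,0,0],"dp":[0,0,0.05],"hand":-1},{"twist":[0,0,0],"dp":[0,0,0],"hand":-1},{"twist":[0,0,0],"dp":[0,0,0],"hand":-1}]' | grep -E "pos|force"; python3 -m creep '[{"twist":[0,0,0],"dp":[0,0,0.03],"hand":-1},{"twist":[0,0,0],"dp":[0,0,0],"hand":-1},{"twist":[0,0,0],"dp":[0,0,0],"hand":-1}]' | grep -E "pos|force"; python3 -m creep '[{"twist":[0,0,0],"dp":[0,0,0.03],"hand":-1},{"twist":[0,0,0],"dp":[0,0,0],"hand":-1},{"twist":[0,0,0],"dp":[0,0,0],"hand":-1}]' | grep -E "pos|force"
```

```text
position: [0.476, 0.1233, 0.0892]
contact_force: [-0.6, 0.3, -0.0]
position: [0.476, 0.1232, 0.0884]
contact_force: [0.3, -0.3, -0.4]
position: [0.4761, 0.1233, 0.0877]
contact_force: [-1.0, -0.0, 2.5]
```

Key_2 touched at 87.7 mm with 2.5 N, so it stands up. Key_3 next.

```bash
python3 -m creep '[{"twist":[0,0,0],"dp":[0,0,-0.3],"hand":-1},{"twist":[0,0,0],"dp":[0,0,-0.2],"hand":-1},{"twist":[0,0,0],"dp":[0,-0.55,0],"hand":-1},{"twist":[0,0,0],"dp":[0,-0.55,0],"hand":-1},{"twist":[0,0,0],"dp":[0,-0.56,0],"hand":-1},{"twist":[0,0,0],"dp":[0,0,0],"hand":-1},{"twist":[0,0,0],"dp":[0,0,0.3],"hand":-1},{"twist":[0,0,0],"dp":[0,0,0.12],"hand":-1},{"twist":[0,0,0],"dp":[0,0,0],"hand":-1},{"twist":[0,0,0],"dp":[0,0,0],"hand":-1}]' | grep -E "pos|force";  python3 -m creep '[{"twist":[0,0,0],"dp":[0,0,0.05],"hand":-1},{"twist":[0,0,0],"dp":[0,0,0],"hand":-1},{"twist":[0,0,0],"dp":[0,0,0],"hand":-1}]' | grep -E "pos|force"; python3 -m creep '[{"twist":[0,0,0],"dp":[0,0,0.04],"hand":-1},{"twist":[0,0,0],"dp":[0,0,0],"hand":-1},{"twist":[0,0,0],"dp":[0,0,0],"hand":-1}]' | grep -E "pos|force"
```

```text
position: [0.4772, 0.0741, 0.0894]
contact_force: [-0.6, 0.4, -0.5]
position: [0.4775, 0.0738, 0.0884]
contact_force: [0.1, -0.4, 0.6]
position: [0.4777, 0.0737, 0.0875]
contact_force: [-0.5, 1.4, 2.9]
```

Key_3 is up as well (87.5 mm, 2.9 N). Key_4 next.

```bash
python3 -m creep '[{"twist":[0,0,0],"dp":[0,0,-0.3],"hand":-1},{"twist":[0,0,0],"dp":[0,0,-0.2],"hand":-1},{"twist":[0,0,0],"dp":[0,-0.55,0],"hand":-1},{"twist":[0,0,0],"dp":[0,-0.55,0],"hand":-1},{"twist":[0,0,0],"dp":[0,-0.56,0],"hand":-1},{"twist":[0,0,0],"dp":[0,0,0],"hand":-1},{"twist":[0,0,0],"dp":[0,0,0.3],"hand":-1},{"twist":[0,0,0],"dp":[0,0,0.12],"hand":-1},{"twist":[0,0,0],"dp":[0,0,0],"hand":-1},{"twist":[0,0,0],"dp":[0,0,0],"hand":-1}]' | grep -E "pos|force";  python3 -m creep '[{"twist":[0,0,0],"dp":[0,0,0.05],"hand":-1},{"twist":[0,0,0],"dp":[0,0,0],"hand":-1},{"twist":[0,0,0],"dp":[0,0,0],"hand":-1}]' | grep -E "pos|force"; python3 -m creep '[{"twist":[0,0,0],"dp":[0,0,0.04],"hand":-1},{"twist":[0,0,0],"dp":[0,0,0],"hand":-1},{"twist":[0,0,0],"dp":[0,0,0],"hand":-1}]' | grep -E "clock|pos|force"
```

```text
position: [0.4787, 0.0243, 0.0891]
contact_force: [0.3, -0.3, 1.5]
position: [0.4791, 0.024, 0.0882]
contact_force: [-0.2, -0.0, 0.4]
clock: 9.53
position: [0.4792, 0.0239, 0.0871]
contact_force: [-0.1, 1.1, 2.7]
```

Key_4 is up too (87.1 mm, 2.7 N), so key_1 is the latched one. I'll go back to it.

```bash
python3 -m creep '[{"twist":[0,0,0],"dp":[0,0,-0.3],"hand":-1},{"twist":[0,0,0],"dp":[0,0,-0.3],"hand":-1},{"twist":[0,0,0],"dp":[0,0.7,0],"hand":-1},{"twist":[0,0,0],"dp":[0,0.7,0],"hand":-1},{"twist":[0,0,0],"dp":[0,0.7,0],"hand":-1},{"twist":[0,0,0],"dp":[0,0.7,0],"hand":-1},{"twist":[0,0,0],"dp":[0,0.7,0],"hand":-1},{"twist":[0,0,0],"dp":[0,0.7,0],"hand":-1},{"twist":[0,0,0],"dp":[0,0.7,0],"hand":-1},{"twist":[0,0,0],"dp":[0,0.1,0],"hand":-1}]' >/dev/null;  python3 -m creep '[{"twist":[0,0,0],"dp":[0,0,0],"hand":-1},{"twist":[0,0,0],"dp":[0,0,0],"hand":-1}]'; python3 go.py .4746 .173 .085
```

```text
clock: 10.53
position: [0.4744, 0.1732, 0.1053]
tcp_rot: [-180.0, 0.0, -178.2]
contact_force: [-0.1, -1.0, 0.6]
grip_width: -0.0003
pos [0.4744 0.1732 0.1053] rot [-1.7998e+02  1.0000e-02 -1.7822e+02] F [-0.09 -1.01  0.6 ] w -0.0003 t 10.53 units [-0.   -0.01  0.68]
```

```bash
python3 -m creep '[{"twist":[0,0,0],"dp":[0,0,0.3],"hand":-1},{"twist":[0,0,0],"dp":[0,0,0.3],"hand":-1},{"twist":[0,0,0],"dp":[0,0,0.1],"hand":-1},{"twist":[0,0,0],"dp":[0,0,0.05],"hand":-1},{"twist":[0,0,0],"dp":[0,0,0.03],"hand":-1},{"twist":[0,0,0],"dp":[0,0,0],"hand":-1},{"twist":[0,0,0],"dp":[0,0,0],"hand":-1}]' | grep -E "pos|force";  python3 -m creep '[{"twist":[0,0,0],"dp":[0,0,0.03],"hand":-1},{"twist":[0,0,0],"dp":[0,0,0.03],"hand":-1},{"twist":[0,0,0],"dp":[0,0,0],"hand":-1},{"twist":[0,0,0],"dp":[0,0,0],"hand":-1}]' | grep -E "pos|force"
```

```text
position: [0.4739, 0.1726, 0.0814]
contact_force: [-1.0, -2.3, 5.1]
position: [0.474, 0.1726, 0.0798]
contact_force: [-1.7, -2.2, 6.7]
```

It's about 8 mm down at 6.7 N, past the catch. I'll add a little margin, then lift and look.

```bash
python3 -m creep '[{"twist":[0,0,0],"dp":[0,0,0.03],"hand":-1},{"twist":[0,0,0],"dp":[0,0,0],"hand":-1},{"twist":[0,0,0],"dp":[0,0,0],"hand":-1}]' | grep -E "pos|force";  python3 -m creep '[{"twist":[0,0,0],"dp":[0,0,-0.15],"hand":-1},{"twist":[0,0,0],"dp":[0,0,-0.3],"hand":-1},{"twist":[0,0,0],"dp":[0,0,-0.7],"hand":-1},{"twist":[0,0,0],"dp":[0,0,-0.9],"hand":-1},{"twist":[0,0,0],"dp":[0,0,-0.9],"hand":-1},{"twist":[0,0,0],"dp":[0,0,-0.9],"hand":-1},{"twist":[0,0,0],"dp":[0,0,-0.9],"hand":-1},{"twist":[0,0,0],"dp":[0,0,0],"hand":-1},{"twist":[0,0,0],"dp":[0,0,0],"hand":-1}]'
python3 - <<'E'
from plant import arm
import cv2
d=arm.get_image("scene")["image"][:,:,::-1]; a=cv2.imread("pics/scene0.png")
cv2.imwrite("pics/c3.png",cv2.vconcat([cv2.resize(i[180:240,260:405],None,fx=5,fy=5,interpolation=cv2.INTER_CUBIC) for i in(a,d)]))
E
```

```text
position: [0.4739, 0.1726, 0.079]
contact_force: [-1.6, -2.6, 6.3]
clock: 12.45
position: [0.4751, 0.1738, 0.2228]
tcp_rot: [179.9, 0.2, -178.3]
contact_force: [-0.0, 0.4, -1.2]
grip_width: 0.0004
```

View pics/c3.png

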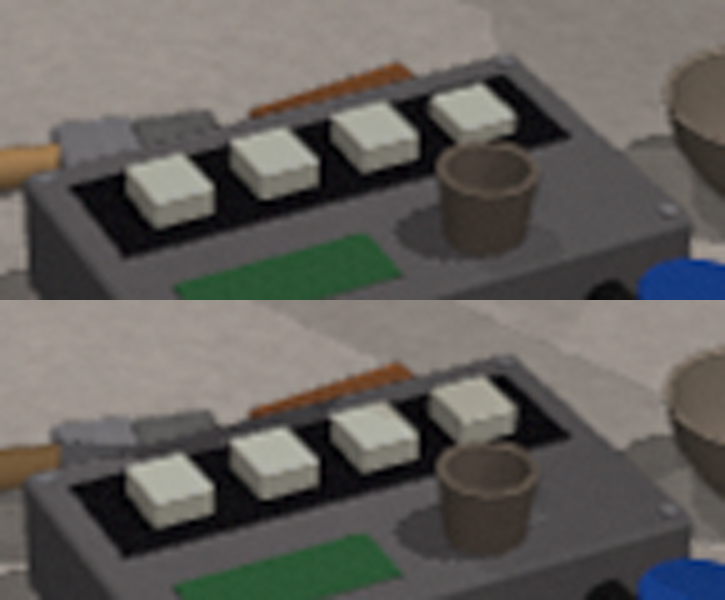

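Before/after: key_1's top corner rose from about (480,84) to (480,76) (the lower panel starts at row 300), and its side face is now as tall as the others'. The pot and tools haven't moved and the arm is clear, so I'm handing in.

```bash
python3 -c "
from plant import arm
print(arm.finish_job())"
```

```text
the job is handed in; nothing more can be done
None
```

I tapped the four keys from left to right with the fingers shut. Key_1 was the latched one, so I pressed it until it unlatched, let it come up, and handed the job in at about 12.5 s of the 48 s allowed.

- **Taps:** Key_1 felt hard at a TCP height of about 84 mm (3.7 N), which is the latched height. Keys 2 to 4 touched at about 87–88 mm with 2.5–2.9 N, so they were standing up.
- **Press:** I pushed key_1 to about 9 mm of travel at 6.3–6.7 N. None of the other keys was down.
- **Final check:** In the last scene picture key_1 had risen by about 1.6 image pixels and stands as tall as its neighbours. The tiny pot, and the parts of the bowl, jar, rib and brush in that crop, look unmoved; the cup and plate were outside it. The arm was clear at z = 0.22 m.
- **Limits:** The force readings carry about ±1 N of noise, so I relied on contact heights to judge which key was latched. I could not read the catch itself, so its release is inferred from the key having come up.
- **Repeated rows:** In the first descent to key_1 I repeated one hand-typed 1.5 mm step four times with a shell loop. I typed every later row out separately.

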